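Dock the stone splitting block and bolt it in

ROBOT

A 6-joint arm with a two-finger parallel gripper is mounted at the origin on the work surface. World frame = base frame: x ahead of the robot, y to its left, z up, the work surface at z = 0. Lengths are in m, angles in rad, forces in N, time in s.
With the tool pointing down it reaches from about 0.3 to 0.875 m from the base axis. Payload 6.4 kg.
Tool frame: the origin (TCP) lies between the finger pads; the fingertips stand arm.tip_extent ahead of it and the grasp point (between the pads) lies 6 mm ahead of it (arm.tip_extent is the distance from the TCP to the fingertips, in m); z points along the fingers, x is the direction in which the jaws open and shut, and the axes are right-handed (so a half turn about z gives the same grasp; the last joint's range is limited). The gripper opens to 85 mm and grips with 20 to 120 N. Pads are 22 mm wide; open, the fingers measure 114 mm over their backs; the gripper's body (76 mm by 85 mm) begins 54 mm behind the grasp point. The pads swing forward as they close: fully open they stand 13 mm farther back than shut.
Start: joints at [-1.355, 0.181, 1.607, -0, 1.354, -0.206], TCP at [0.235, -0.525, 0.256] pointing down, gripper open.
Joint ranges: [-2.99, 2.99], [-0.89, 2.07], [0.3, 2.58], [-1.14, 4.28], [0, 2.63], [-3.12, 3.12]. Speed limits (rad/s): [2.57, 2.57, 3.01, 3.14, 3.14, 3.14].

INTERFACE

Orientations are given as a rotation vector (axis times angle).
In Python, from workcell import read_state, snapshot, get_calibration, workorder, arm gives the robot as it stands. The module is installed in compiled form; this text tells all that it offers.
- The arm moves only by the tool arm_command, never from a script. Its argument "plan" is a list that holds one entry, the list of rows, each a list of 4 numbers: the shift along the tool's x, y, z in units of 50 mm (1.0 is 50 mm), then the turn about the tool's z in degrees. In form: [[[x, y, z, turn], ...]]. A call has 1 to 12 rows; each row shifts and turns the commanded pose from where the row before left it, along the tool's axes as they then stand; what a row does not reach is not made up. A row lasts 1/8 s, in which the tool goes at most 62.5 mm and 10.7 degrees, less where a joint would pass 70% of its speed; a pose out of reach is approached as far as the arm can. A call is refused whole if a number of a shift passes 1 or a number of a turn 10.7, either way. A call with a gripper value outside its range is refused whole. "jaw" is the opening, from -1 (shut) to 1 (fully open), set as the call begins (left out, the last holds). The fingers move at their own pace and stop on an object; the grip force is fixed at half the most. Time passes only in rows, so rows that do not move let the fingers close. It gives the time, the measured TCP pose, the force and the opening at its end, in the units of the state.
- read_state(): the state, without advancing time (a new reading comes with each control period).
- snapshot(name): name is "side" or "top"; returns (picture, depth): 400x640x3 uint8, red, green, blue; 400x640 float32, m along the optical axis (not along the pixel's ray), 0 where there is no reading.
- get_calibration(name): a dict with "K" (3x3 intrinsics, pixels), "k1" (the pictures are not rectified: a ray, as slopes to the right and down, at radius r is drawn at 1 + k1 r^2 times it, then the intrinsics apply), "R" (3x3) and "t" (3): a world point X has camera coordinates R X + t. Camera axes: x right, y down, z forward; pixel columns grow to the right and rows downward; lengths in m; the calibration is good to about 2 mm. A picture is of the moment at which its call begins. get_calibration takes no time and is no camera call.
- workorder.sign_off(): hands the job in, once; it reports no verdict.
The state is a dict: "t": time; "joint_positions": joint angles; "joint_velocities": joint speeds; "tau": joint torques, N m; "position": TCP position; "tool_rot": TCP orientation; "contact_force": force on the tool from outside, world axes, zero at the start; "moment": the same for the moment, N m; "finger_gap": opening from 0.0 (shut) to 1.0 (fully open).
Only numpy, scipy, OpenCV 4.12 (cv2) and the standard library are available. Lean on these libraries where they do the work, as an engineer would, in place of code of your own. Each camera call takes 0.05 s, during which the arm holds its last target.

TASK

The heavy stone splitting block has been left askew in front of its cradle. Without lifting or tipping it, walk it forward between the two guide rails by pushing only the two steel plates at its rear corners, one and then the other, until its front face is fully home, flush against the stop bar, then slide the bolt all the way across behind it. Push gently (never over 30 N), keep off the flimsy chip tray in the middle of its rear, and leave everything else on the bench where it is.

Things in the scene. Friction and masses are not known exactly. Their poses are not given: they have to be found in the camera images.
- block: Whole block with its plates, 1.6 to 2.1 kg, 120 mm deep (x) x 190 wide (y) x 32 high, flat on the bench. Origin: centre of its underside; x points out of its front face (x = +60 mm), away from the robot; rear plates' faces at x = -60 mm. A chisel stands on top, 15 mm ahead of centre, to 72 mm above the bench. A level push of 4 to 9 N at one corner slides and turns it, more if it also bears down.
- pad_left (a point): Centre of the rear face of the flat steel plate at the block's rear left (+y) corner, at block x = -60, y = +79, 16 mm above the bench; the plate is 30 mm wide (y = 64 to 94), 28 mm high and stands 6 mm proud of the stone. Polished, slippery (friction about 0.25). A place to push. Axes as the block's.
- pad_right (a point): The same at the block's right (-y) rear corner: block x = -60, y = -79, 16 mm above the bench.
- slab: The grey stone body of the block with the chisel on top, all but plates and tray; its frame coincides with the block's. Its rear face is at x = -54 mm. Not to be pushed on (touching lightly does no harm).
- chip_tray: Thin clear plastic chip tray fixed to the middle of the block's rear face; its frame coincides with the block's: it fills x = -88 to -54 mm, y = -33 to +33 mm, z = 8 to 28 mm. Flimsy: keep off it.
- cradle: Two steel guide rails fixed to the bench, 28 mm high. Origin on the bench midway between them; x along the rails, the way the block goes in; y left. Rails, polished, run from x = +9 to +50 mm, inner faces at y = +/-98 mm (3 mm play each side); near ends flare out to y = +/-116 mm at x = -42 mm. With the stop bar at nominal, the frames of the docked block and the cradle coincide.
- stop_nominal (a point): Nominal middle of the near face of the stop bar, on the bench at cradle x = +60 mm, y = 0; axes as the cradle's. The bar is dark steel, 32 mm high, square to x, rigid. It belongs to a stop frame that also carries the bolt; bar and bolt together are clamped anywhere from 8 mm nearer to 8 mm farther along x than nominal. That offset is not measured: feel for it.
- tab_nominal (a point): Nominal centre of the bolt's upright tab when drawn back: at cradle x = -69, y = -210 mm, 44 mm above the bench; axes as the cradle's (fixed, does not follow the bolt; same unmeasured offset of +/-8 mm along x). The tab is a plate 46 mm along x, 8 mm along y, from 27 to 63 mm above the bench. Push it on its outer (-y) face towards +y.
- bolt (a joint): Slide bolt right (-y) of the cradle: 0 m = drawn back, 0.060 m = fully across (hard end), moving along the cradle's +y. Bar 12 x 12 mm, 7 to 20 mm above the bench, square tip at cradle y = -131 mm + joint value. Slides with about 3 N, stays where left. It passes 3 mm behind the rear plates of a block fully home; if the block is short of home the tip hits its side.

How it is judged:
On the way, in this order (a step that is already met when the one before it is completed fails the run):
1. the block stands square between the rails, home to within the adjustment of the stop, the bolt still drawn back (x of block in the frame of cradle between -0.014 and 0.012 m and y of block in the frame of cradle between -0.006 and 0.006 m and angle between the x axis of block and the x axis of cradle, either way round below 0.022 rad and angle between block's own z axis and vertical below 0.03 rad and value of joint bolt below 0.03 m), for 0.2 s.
2. the bolt is fully across behind the block (value of joint bolt above 0.055 m), for 0.2 s.
At the end, for the whole second after the job is handed in: Block flat and at rest between the rails: within 6 mm of their centre line, square within 0.022 rad, its origin -14 to +12 mm along x from the cradle's (wherever the stop bar is clamped) and far enough home for the bolt to pass behind it; bolt at least 55 of its 60 mm across (x of block in the frame of cradle between -0.014 and 0.012 m and y of block in the frame of cradle between -0.006 and 0.006 m and angle between the x axis of block and the x axis of cradle, either way round below 0.022 rad and angle between block's own z axis and vertical below 0.03 rad and linear speed of block below 0.01 m/s and angular speed of block below 0.05 rad/s and value of joint bolt above 0.055 m); the robot touches nothing.
It fails at once if the robot pushes on the block or the bolt with more than 30 N (contact force between any of the fingers, the arm and block above 30 N or contact force between any of the fingers, the arm and bolt above 30 N).
It fails at once if the robot pushes on the stone itself, not its rear plates, with more than 5 N (contact force between any of the fingers, the arm and slab above 5 N).
It fails at once if the chip tray is pressed with more than 2 N (contact force between chip_tray and anything else above 2 N).
It fails at once if the block is lifted or tipped (angle between block's own z axis and vertical above 0.08 rad or height (world z) of block above 0.008 m).
It fails at once if something else on the bench is moved by more than 20 mm (distance of any of hammer, jar, sort_box, smalti_a, smalti_b, cup, spatula from where it was at the start of the episode above 0.02 m).
It also fails if it takes over 64 s, if anything falls off the work surface, if the arm or the gripper's body presses on something with over 40 N, if the wrist force passes 120 N, or if a joint passes its speed limit or range.

## Working session

There is one attempt and no reset: what is moved stays moved. The work goes in short steps, Python scripts to look and compute and a tool call to move; the robot and the scene stay as the last step left them, time stands still between calls to the robot, and variables do not carry over. Pictures are saved under pics/ and viewed, and the job is handed in when it is done.

Besides the shell and the picture viewer there is one more tool, called after "Call:" as a command line: name --argument value ..., lists and objects as JSON in quotes. arm_command: Moves the arm, as the interface text tells. Its arguments: {"type":"object","properties":{"plan":{"type":"array"},"jaw":{"type":"number"}},"required":["plan"]}

```bash
mkdir -p pics; ls; python3 - <<'E'
from workcell import *
import cv2,numpy as np
print(read_state()); print(arm.tip_extent)
for n in("side","top"):
    p,d=snapshot(n); np.save(f"pics/{n}0_d.npy",d); cv2.imwrite(f"pics/{n}0.png",p[:,:,::-1]); print(get_calibration(n))
E
```

```text
pics
{'t': 0.0, 'joint_positions': array([-1.35527508e+00,  1.81559326e-01,  1.60802323e+00,  4.63213897e-06,
        1.35380592e+00, -2.06311531e-01]), 'joint_velocities': array([-0.00020897, -0.00043686, -0.00149768, -0.00093268,  0.00163725,
        0.00067033]), 'tau': array([-1.36330498e-03, -4.44872725e+01, -3.51343131e+01, -3.29919594e-04,
        9.14947770e-03,  3.46860546e-06]), 'position': array([ 0.2353218 , -0.52407219,  0.25536648]), 'tool_rot': array([-2.63622025e+00,  1.70645330e+00,  1.99800776e-03]), 'contact_force': array([ 0.36103522, -0.13355282, -0.15464834]), 'moment': array([-0.04439746,  0.01073778, -0.03556615]), 'finger_gap': 0.9979960472687238}
0.025
{'K': array([[399.75132813,   0.        , 322.84749051],
       [  0.        , 399.75132813, 201.16901087],
       [  0.        ,   0.        ,   1.        ]]), 'k1': -0.03210023633723401, 'R': array([[ 0.73791598, -0.67480584, -0.01082039],
       [-0.49466057, -0.52987701, -0.68886956],
       [ 0.45911973,  0.51368028, -0.72480455]]), 't': array([-0.44006193,  0.347469  ,  0.51521789])}
{'K': array([[505.50703969,   0.        , 321.00268327],
       [  0.        , 505.50703969, 195.98783066],
       [  0.        ,   0.        ,   1.        ]]), 'k1': -0.13500531813361813, 'R': array([[ 0.0314099 , -0.99950513,  0.00170917],
       [-0.97792644, -0.03108511, -0.20662426],
       [ 0.20657514,  0.00481861, -0.97841887]]), 't': array([-0.0340257 ,  0.59214846,  0.77956018])}
```

View pics/top0.png

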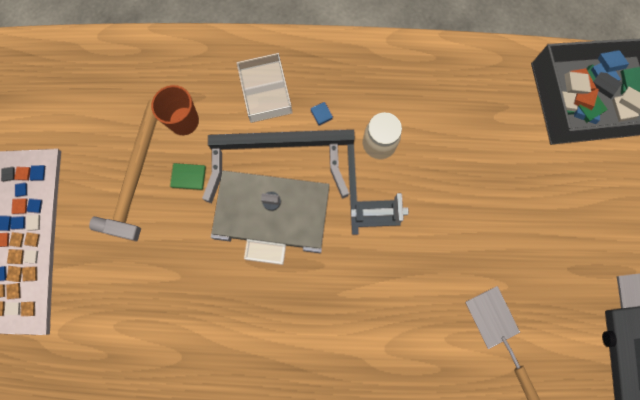

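View pics/side0.png

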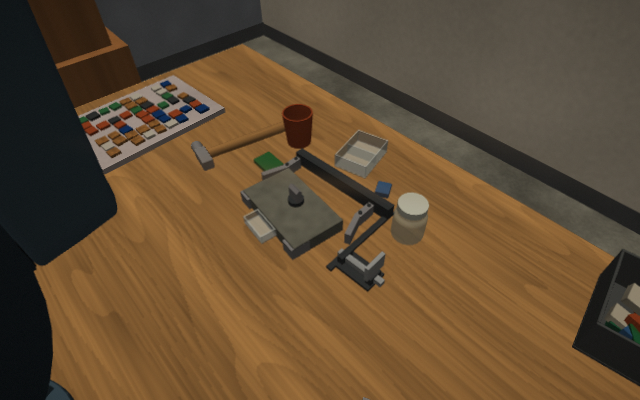

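The top view shows the block at about (270,208), slightly rotated, the tray at (265,252), the stop bar at (282,139) and the tab at (400,210). I'll enlarge these.

```bash
cat > h.py <<'E'
import numpy as np,cv2
from workcell import *
def ray(n,u,v):
    c=get_calibration(n);K=c["K"];R=c["R"];t=c["t"]
    p=cv2.undistortPoints(np.array([[[u,v]]],float),K,np.array([c["k1"],0,0,0.]))[0,0]
    d=R.T@np.array([p[0],p[1],1]); o=-R.T@t
    return o,d
def pz(n,u,v,z):
    o,d=ray(n,u,v); return o+d*(z-o[2])/d[2]
def proj(n,X):
    c=get_calibration(n)
    rv=cv2.Rodrigues(c["R"])[0]
    return cv2.projectPoints(np.atleast_2d(np.array(X,float)),rv,c["t"],c["K"],np.array([c["k1"],0,0,0.]))[0][:,0]
def crop(img,x0,y0,x1,y1,s,fn):
    c=cv2.resize(img[y0:y1,x0:x1],None,fx=s,fy=s,interpolation=cv2.INTER_CUBIC)
    for x in range((x0+9)//10*10,x1,10):
        cv2.line(c,(int((x-x0+.5)*s),0),(int((x-x0+.5)*s),6 if x%50 else 14),(0,0,255),1)
        if x%50==0: cv2.putText(c,str(x),(int((x-x0)*s)+4,14),0,.4,(0,0,255),1)
    for y in range((y0+9)//10*10,y1,10):
        cv2.line(c,(0,int((y-y0+.5)*s)),(6 if y%50 else 14,int((y-y0+.5)*s)),(0,0,255),1)
        if y%50==0: cv2.putText(c,str(y),(16,int((y-y0)*s)+4),0,.4,(0,0,255),1)
    cv2.imwrite(fn,c)
E
python3 - <<'E'
from h import *
i=cv2.imread("pics/top0.png"); crop(i,200,120,360,270,5,"pics/top0c.png" ) if 0 else crop(i,200,120,360,240,5,"pics/t0a.png"); crop(i,200,160,360,270,5,"pics/t0b.png"); crop(i,330,120,430,240,5,"pics/t0c.png")
E
```

```text
(no output)
```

View pics/t0a.png

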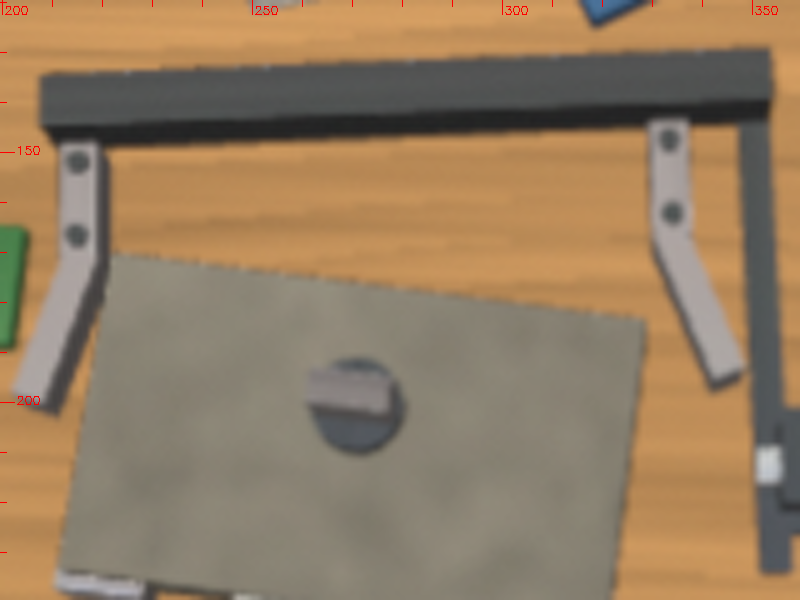

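View pics/t0b.png

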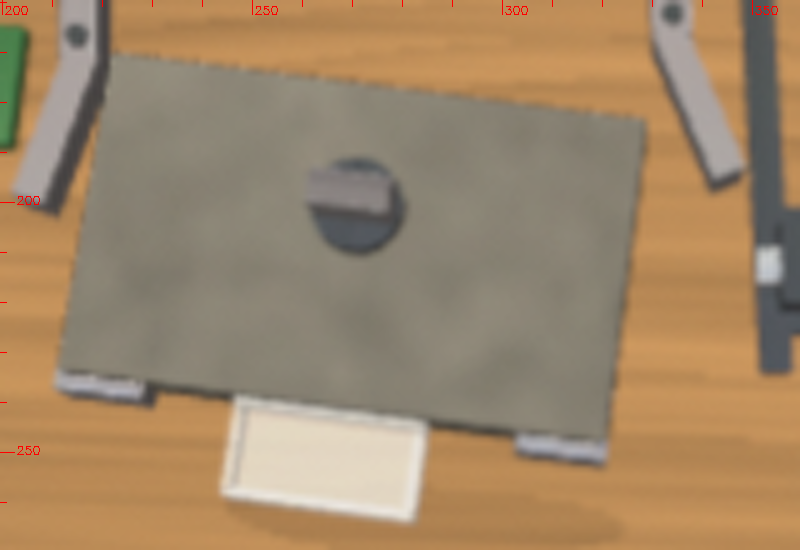

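View pics/t0c.png

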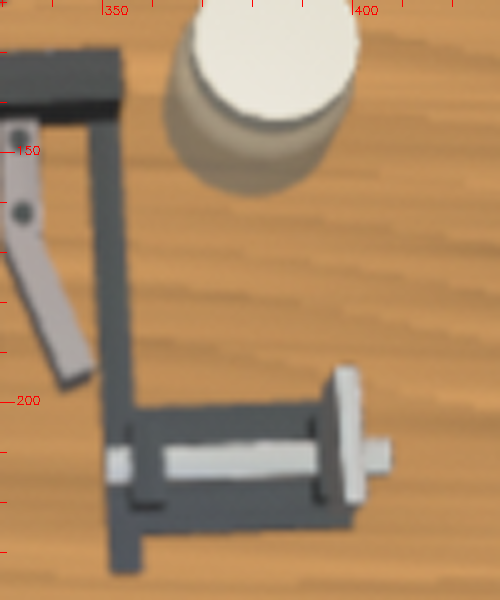

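```bash
python3 - <<'E'
from h import *
def c(x,y,x0,y0,z): return pz("top",x0+(x+.5)/5-.5,y0+(y+.5)/5-.5,z)
from scipy.optimize import least_squares
def fit(m,w):
    m=np.array(m,float);w=np.array(w)[:,:2]
    f=lambda p:((m@np.array([[np.cos(p[2]),np.sin(p[2])],[-np.sin(p[2]),np.cos(p[2])]])+p[:2])-w).ravel()
    r=least_squares(f,[.45,0,0]); return r.x,r.fun.reshape(-1,2)*1000
# block top: front x=60, rear slab x=-54
w=[c(110,53,200,160,.032),c(645,120,200,160,.032),c(607,438,200,160,.032),c(60,372,200,160,.032)]
print(np.round(w,4)); p,r=fit([[.06,.095],[.06,-.095],[-.054,-.095],[-.054,.095]],w); print("block",p,r)
# cradle
w=[c(99,143,200,120,.028),c(99,256,200,120,.028),c(43,405,200,120,.028),c(649,121,200,120,.028),c(653,240,200,120,.028),c(713,383,200,120,.028)]
print(np.round(w,4)); p,r=fit([[.05,.098],[.009,.098],[-.042,.116],[.05,-.098],[.009,-.098],[-.042,-.116]],w); print("cradle",p,r)
w=[c(50,125,200,120,.032),c(770,103,200,120,.032)]; d=w[0]-w[1];print(w,"bar ang",np.arctan2(-d[0],d[1]))
T=lambda x,y,z:np.r_[p[:2]+np.array([[np.cos(p[2]),-np.sin(p[2])],[np.sin(p[2]),np.cos(p[2])]])@[x,y],z]
print("bar mid x cradle", [(np.array([[np.cos(p[2]),np.sin(p[2])],[-np.sin(p[2]),np.cos(p[2])]])@(q[:2]-p[:2])) for q in w])
print("tab nominal",T(-.069,-.21,.044))
# tab top corners z=.063 outer edge : 
for q in [(355,367),(365,502),(336,370),(345,503)]:
    v=c(*q,330,120,.063); print("tab",(np.array([[np.cos(p[2]),np.sin(p[2])],[-np.sin(p[2]),np.cos(p[2])]])@(v[:2]-p[:2])))
for n,zs in(("top",0.032),): 
    d=np.load("pics/top0_d.npy"); print(d[200,240],d[225,290],d[230,300])
E
```

```text
[[ 0.6399  0.1605  0.032 ]
 [ 0.6216 -0.0276  0.032 ]
 [ 0.5108 -0.0179  0.032 ]
 [ 0.5269  0.1697  0.032 ]]
block [ 0.57180126  0.07141352 -0.08952644] [[ 0.1734108   0.19940738]
 [ 1.46861107 -0.93526558]
 [-1.2394824  -0.44573697]
 [-0.40253947  1.18159518]]
[[ 0.6812  0.1683  0.028 ]
 [ 0.6397  0.1651  0.028 ]
 [ 0.5856  0.1809  0.028 ]
 [ 0.6951 -0.0271  0.028 ]
 [ 0.6515 -0.0297  0.028 ]
 [ 0.6009 -0.0519  0.028 ]]
cradle [0.63669143 0.06725894 0.06545042] [[-1.05180028 -0.03062904]
 [-0.44961086  0.49290627]
 [ 1.55633116 -0.61768963]
 [-2.15568697 -0.20434531]
 [ 0.60364693 -0.27430999]
 [ 1.49712003  0.63406771]]
[array([0.68621736, 0.18560956, 0.032     ]), array([ 0.70195857, -0.06966444,  0.032     ])] bar ang 0.061585980294468615
bar mid x cradle [array([0.05716046, 0.11485804]), array([ 0.0561721 , -0.14089892])]
tab nominal [ 0.58157394 -0.14680428  0.044     ]
tab [-0.04868617 -0.21257415]
tab [-0.09437949 -0.21289748]
tab [-0.04949612 -0.20612124]
tab [-0.09447507 -0.20622507]
0.8707862 0.8603872 0.858634
```

Call:
arm_command --plan '[[[0,0,0.3,9.8],[0,0,0.3,9.8],[0,0,0.3,9.8],[0,0,0,0]]]' --jaw -1

```text
t: 0.6
position: [0.2351, -0.5235, 0.2096]
tool_rot: [-2.118, 2.318, 0.005]
contact_force: [0.6, -0.3, -0.4]
finger_gap: 0.142
```

```bash
cat >> h.py <<'E'
from scipy.spatial.transform import Rotation as Ro
CR=[.6366,.0674,.0635]
def inp(p,X):
    c,s=np.cos(p[2]),np.sin(p[2]); return np.array([[c,s],[-s,c]])@(np.array(X[:2])-p[:2])
def outp(p,X):
    c,s=np.cos(p[2]),np.sin(p[2]); return np.array([[c,-s],[s,c]])@np.array(X[:2])+p[:2]
def rep():
    s=read_state(); M=Ro.from_rotvec(s["tool_rot"]).as_matrix()
    yaw=np.arctan2(-M[1,1],-M[0,1])
    print("t %.2f"%s["t"],"pos",np.round(s["position"],4),"yaw(-y) deg %.2f"%np.degrees(yaw),"F",np.round(s["contact_force"],1),"gap %.2f"%s["finger_gap"],"cradle",np.round(inp(CR,s["position"])*1000,1))
    return s,M
def to(x,y,z):
    s,M=rep(); d=M.T@(np.array([x,y,z])-s["position"])/.05; print("tool shift units",np.round(d,3)); return d
E
python3 -c "
from h import *
to(.491,.159,.12)"
```

```text
t 0.60 pos [ 0.2351 -0.5235  0.2096] yaw(-y) deg -5.15 F [ 0.6 -0.3 -0.4] gap 0.14 cradle [-438.1 -564.2]
tool shift units [-14.047  -3.874   1.836]
```

Call:
arm_command --plan '[[[-0.78,-0.215,0.05,0],[-0.78,-0.215,0.05,0],[-0.78,-0.215,0.05,0],[-0.78,-0.215,0.05,0],[-0.78,-0.215,0.05,0],[-0.78,-0.215,0.05,0],[-0.78,-0.215,0.05,0],[-0.78,-0.215,0.05,0],[-0.78,-0.215,0.05,0]]]'

```text
t: 1.72
position: [0.3644, -0.183, 0.1896]
tool_rot: [-2.122, 2.316, -0.003]
contact_force: [0.4, -0.2, 1.0]
finger_gap: 0.001
```

Call:
arm_command --plan '[[[-0.78,-0.215,0.05,0],[-0.78,-0.215,0.05,0],[-0.78,-0.215,0.05,0],[-0.78,-0.215,0.05,0],[-0.78,-0.215,0.05,0],[-0.78,-0.215,0.05,0],[-0.78,-0.215,0.05,0],[-0.78,-0.215,0.05,0],[-0.78,-0.215,0.05,0],[0,0,0,0]]]'

```text
t: 2.98
position: [0.4929, 0.1589, 0.1668]
tool_rot: [-2.125, 2.312, -0.001]
contact_force: [-0.4, 0.2, -0.1]
finger_gap: 0.001
```

```bash
python3 -c "
from h import *
to(.491,.159,.032)
p,d=snapshot('top'); p=p[:,:,::-1].copy(); crop(p,150,120,350,300,4,'pics/t1.png')"
```

```text
t 2.98 pos [0.4929 0.1589 0.1668] yaw(-y) deg -4.83 F [-0.4  0.2 -0.1] gap 0.00 cradle [-137.6  100.5]
tool shift units [0.003 0.04  2.697]
```

View pics/t1.png

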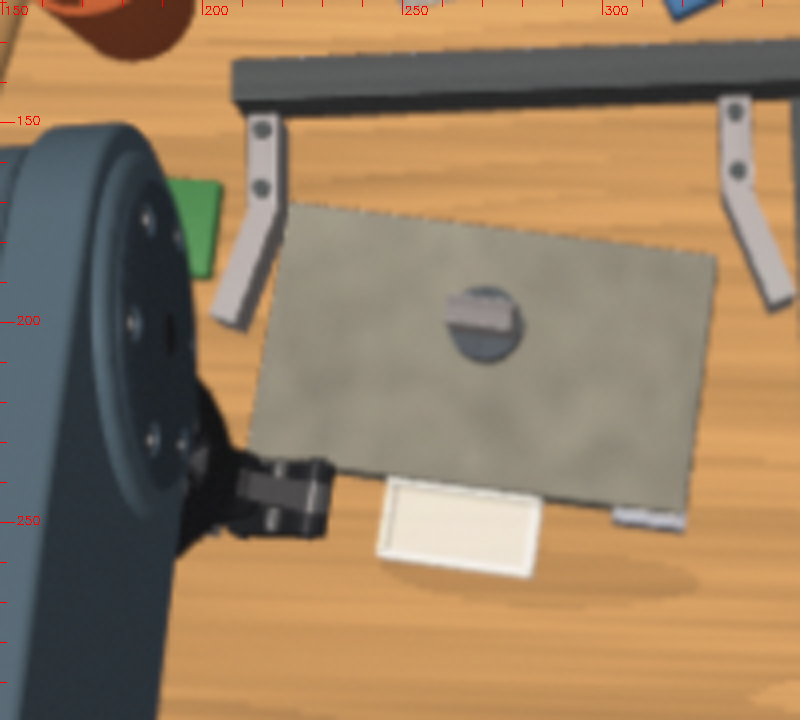

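The picture shows the block unmoved and the gripper behind the left plate, with the tray well clear. I'll descend.

Call:
arm_command --plan '[[[0,0.1,0.5,0],[0,0,0.6,0],[0,0,0.6,0],[0,0,0.6,0],[0,0,0.3,0],[0,0,0.07,0],[0,0,0,0]]]'

```text
t: 3.9
position: [0.4878, 0.1571, 0.0336]
tool_rot: [-2.117, 2.32, -0.001]
contact_force: [-0.6, -0.4, 0.2]
finger_gap: -0.002
```

```bash
python3 -c "
from h import *
rep()
p,d=snapshot('side'); p=p[:,:,::-1].copy(); crop(p,180,120,400,300,3.6,'pics/s2.png')
p,d=snapshot('top'); p=p[:,:,::-1].copy(); crop(p,150,120,350,300,4,'pics/t2.png')"
```

```text
t 3.90 pos [0.4878 0.1571 0.0336] yaw(-y) deg -5.23 F [-0.6 -0.4  0.2] gap -0.00 cradle [-142.8   98.9]
```

View pics/s2.png

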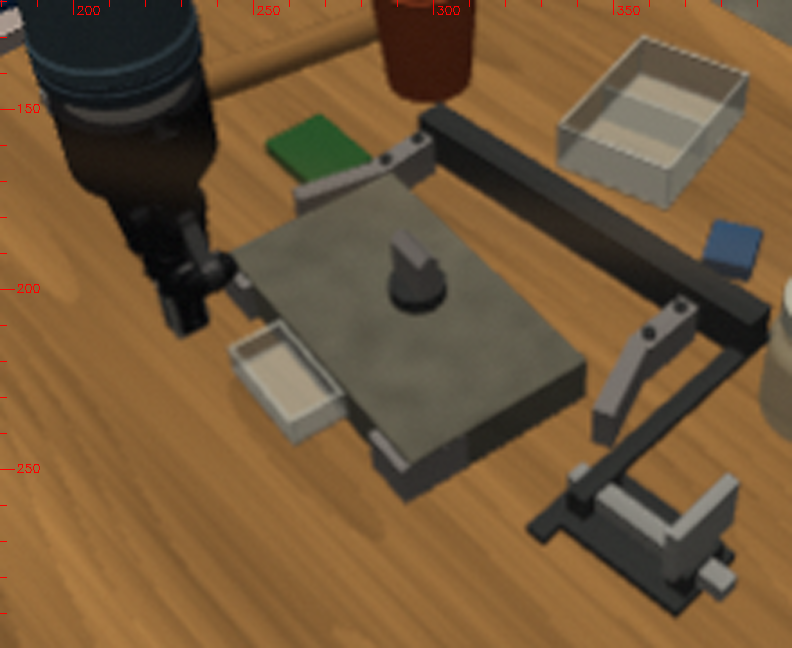

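View pics/t2.png

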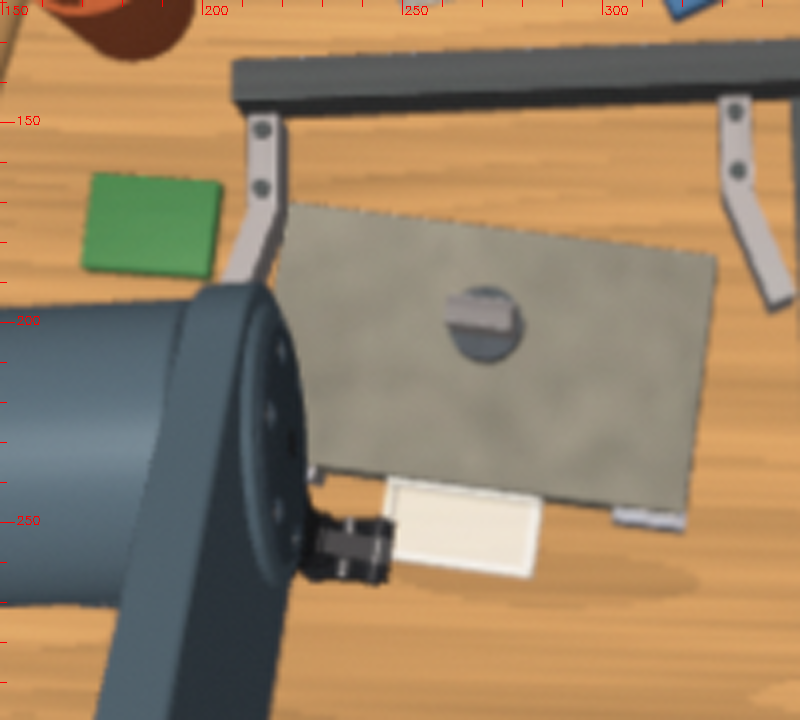

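```bash
python3 -c "
from h import *
P=np.array([.4878,.1571])
b=[.5718,.0714,-.0895]
print(inp(b,P))
q=proj('side',[[.4878,.1571,.0086],[.4878,.1571,.0336],[.4878,.1571,.082]])
print((q-[180,120])*3.6)
for s in (1,-1):
  print((proj('side',[np.r_[outp(b,[-.06,s*.079]),.016]])-[180,120])*3.6)
"
```

```text
[-0.09132371  0.07784902]
[[185.45338778 322.23561748]
 [177.49876127 291.81817428]
 [161.05932042 228.82968044]]
[[230.78033819 287.48724437]]
[[384.42636536 463.86468067]]
```

Call:
arm_command --plan '[[[0,-0.12,0,0],[0,-0.12,0,0],[0,-0.06,0,0],[0,-0.04,0,0],[0,-0.04,0,0],[0,-0.04,0,0],[0,-0.04,0,0]]]'

```text
t: 4.88
position: [0.5081, 0.1553, 0.0322]
tool_rot: [2.115, -2.318, -0.005]
contact_force: [-8.6, -0.0, 3.3]
finger_gap: 0.002
```

Call:
arm_command --plan '[[[0,-0.04,0,0],[0,-0.04,0,0],[0,-0.04,0,0]]]'

```text
t: 5.25
position: [0.513, 0.1554, 0.0317]
tool_rot: [2.115, -2.317, -0.008]
contact_force: [-6.9, 4.4, 2.6]
finger_gap: 0.0
```

```bash
python3 -c "
from h import *
rep()
p,d=snapshot('top'); p=p[:,:,::-1].copy(); crop(p,200,120,360,270,5,'pics/t3.png')"
```

```text
t 5.25 pos [0.513  0.1554 0.0317] yaw(-y) deg -5.23 F [-6.9  4.4  2.6] gap 0.00 cradle [-117.7   95.7]
```

View pics/t3.png

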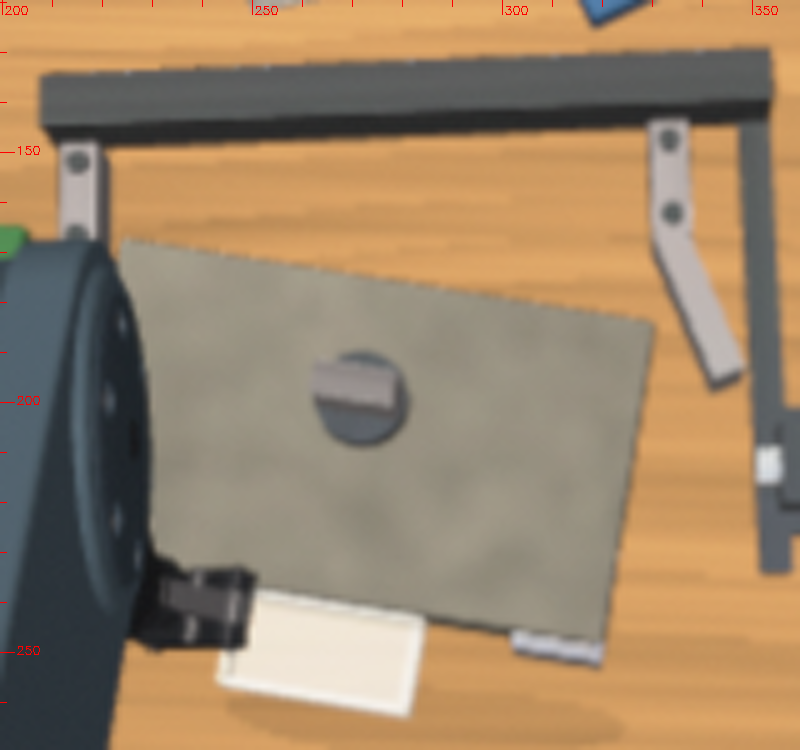

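Call:
arm_command --plan '[[[0,-0.04,0,0],[0,-0.04,0,0],[0,-0.04,0,0],[0,-0.04,0,0]]]'

```text
t: 5.8
position: [0.5212, 0.1549, 0.0316]
tool_rot: [2.115, -2.318, -0.008]
contact_force: [-6.6, 5.0, 1.4]
finger_gap: -0.001
```

Call:
arm_command --plan '[[[0,0.25,0,0],[0,0.4,0,0],[0,0.2,-0.5,0],[0,0,-0.5,0],[0,0,0,0]]]'

```text
t: 6.42
position: [0.4831, 0.1579, 0.0848]
tool_rot: [-2.115, 2.317, -0.005]
contact_force: [0.3, -0.6, -1.0]
finger_gap: 0.003
```

```bash
python3 -c "
from h import *
rep()
p,d=snapshot('top'); p=p[:,:,::-1].copy(); crop(p,200,120,360,270,5,'pics/t4.png')"
```

```text
t 6.42 pos [0.4831 0.1579 0.0848] yaw(-y) deg -5.22 F [ 0.3 -0.6 -1. ] gap 0.00 cradle [-147.4  100. ]
```

View pics/t4.png

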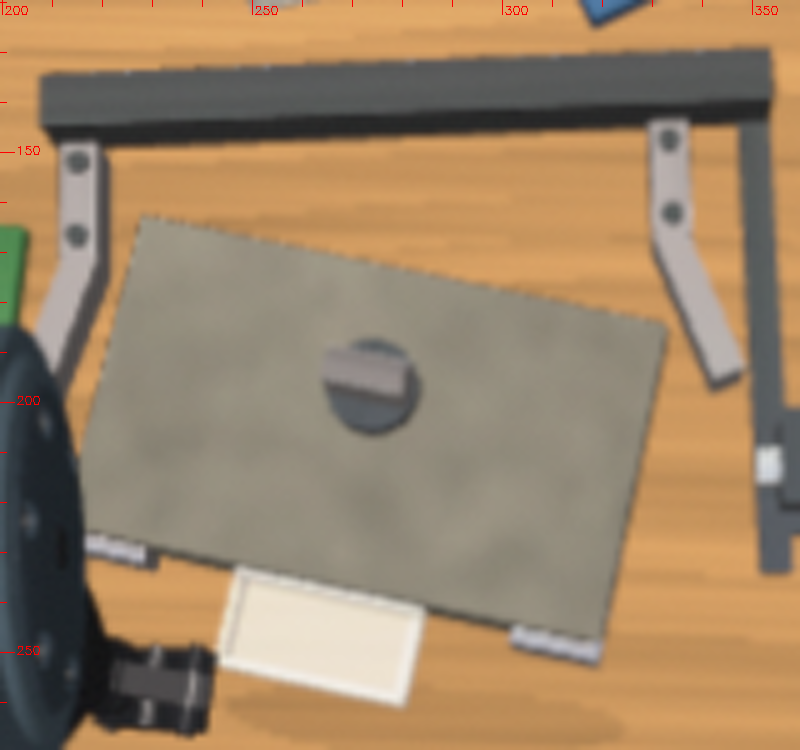

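```bash
cat >> h.py <<'E'
from scipy.optimize import least_squares
MOD={'FL':(.06,.095),'FR':(.06,-.095),'RR':(-.054,-.095),'RL':(-.054,.095)}
def block(x0,y0,s=5,**k):
    m=np.array([MOD[n] for n in k]); w=np.array([pz("top",x0+(a+.5)/s-.5,y0+(b+.5)/s-.5,.032)[:2] for a,b in k.values()])
    f=lambda p:np.ravel([outp(p,q)-v for q,v in zip(m,w)])
    r=least_squares(f,[.57,.07,0]); p=r.x
    print("block world",np.round(p,4),"res mm",np.round(r.fun*1000,1))
    print("in cradle",np.round(inp(CR,p)*1000,1),"ang %.4f"%(p[2]-CR[2]))
    for n,q in(("padL",(-.06,.079)),("padR",(-.06,-.079))):
        g=outp(p,q); print(n,np.round(g,4),"cradle",np.round(inp(CR,g)*1000,1))
    return p
E
python3 -c "
from h import *
block(200,120,FL=(110,253),FR=(645,320),RR=(607,638),RL=(60,572))
p=block(200,120,FL=(143,216),FR=(667,327),RR=(600,640))
to(*outp(p,(-.095,-.077)),.085)"
```

```text
block world [ 0.5718  0.0714 -0.0895] res mm [ 0.2  0.2  1.5 -0.9 -1.2 -0.4 -0.4  1.2]
in cradle [-64.4   8.1] ang -0.1530
padL [0.5191 0.1555] cradle [-111.7   95.3]
padR [ 0.505  -0.0019] cradle [-135.8  -60.8]
block world [ 0.5783  0.068  -0.1784] res mm [ 0.6  1.1  1.1 -0.8 -1.7 -0.3]
in cradle [-58.1   4.3] ang -0.2419
padL [0.5333 0.1564] cradle [-97.5  95.4]
padR [0.5052 0.0009] cradle [-135.3  -58. ]
t 6.47 pos [0.4823 0.1578 0.0836] yaw(-y) deg -5.23 F [ 0.3 -0.9 -0.8] gap -0.00 cradle [-148.3  100. ]
tool shift units [ 2.981 -0.049 -0.029]
```

Call:
arm_command --plan '[[[0.6,0,0,0],[0.6,0,0,0],[0.6,0,0,0],[0.6,0,0,0],[0.58,-0.05,0,0],[0,0,0.5,0],[0,0,0.5,0],[0,0,0.02,0],[0,0,0,0]]]'

```text
t: 7.6
position: [0.4704, 0.0092, 0.0317]
tool_rot: [2.118, -2.32, -0.001]
contact_force: [0.6, -0.8, 0.5]
finger_gap: 0.0
```

```bash
python3 -c "
from h import *
s,M=rep(); print(inp([.5783,.068,-.1784],s['position']))"
```

```text
t 7.60 pos [0.4704 0.0092 0.0317] yaw(-y) deg -5.23 F [ 0.6 -0.8  0.5] gap 0.00 cradle [-169.5  -47.5]
[-0.09571394 -0.07698285]
```

Call:
arm_command --plan '[[[0,-0.15,0,0],[0,-0.15,0,0],[0,-0.08,0,0],[0,-0.04,0,0],[0,-0.04,0,0],[0,-0.04,0,0],[0,-0.04,0,0]]]'

```text
t: 8.48
position: [0.495, 0.0071, 0.031]
tool_rot: [2.116, -2.318, -0.007]
contact_force: [-8.6, -0.3, 3.2]
finger_gap: -0.005
```

Call:
arm_command --plan '[[[0,-0.05,0,0],[0,-0.05,0,0],[0,-0.05,0,0],[0,-0.05,0,0]]]'

```text
t: 8.98
position: [0.5045, 0.0059, 0.0306]
tool_rot: [2.115, -2.317, -0.007]
contact_force: [-8.5, -2.6, 1.5]
finger_gap: 0.005
```

```bash
python3 -c "
from h import *
rep()
p,d=snapshot('top'); p=p[:,:,::-1].copy(); crop(p,200,120,360,270,5,'pics/t5.png')"
```

```text
t 8.97 pos [0.5045 0.0059 0.0306] yaw(-y) deg -5.22 F [-8.5 -2.6  1.5] gap 0.00 cradle [-135.7  -53. ]
```

View pics/t5.png

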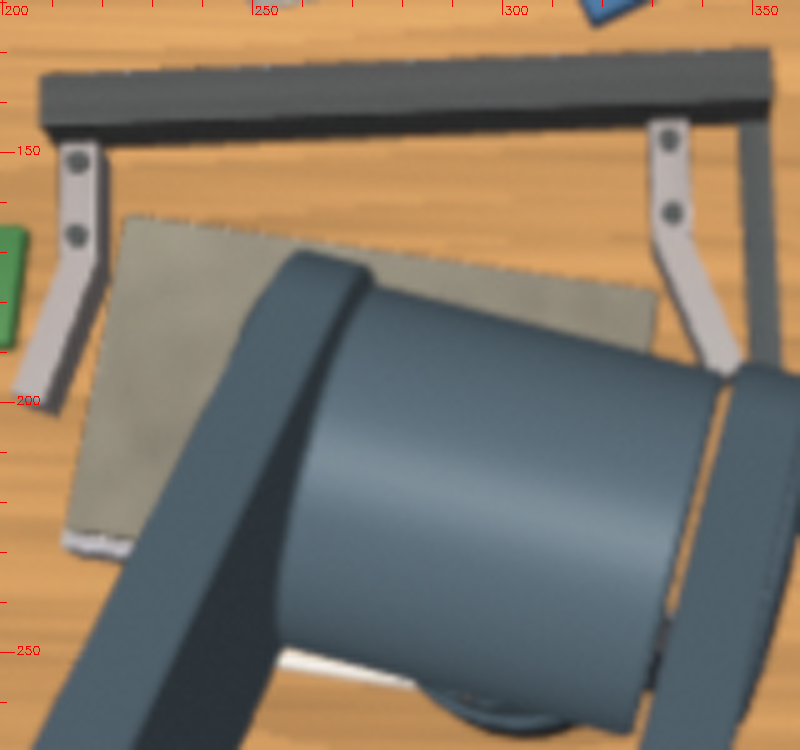

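```bash
python3 -c "
from h import *
p=block(200,120,FL=(126,215),FR=(656,290),RL=(66,533))
s,M=rep();print(inp(p,s['position']))"
```

```text
block world [ 0.5835  0.0687 -0.1111] res mm [-0.1  0.7  0.2 -1.2 -0.   0.5]
in cradle [-52.9   4.7] ang -0.1746
padL [0.5327 0.1539] cradle [-98.2  92.9]
padR [ 0.5151 -0.0031] cradle [-125.7  -62.7]
t 9.03 pos [0.505  0.0059 0.0306] yaw(-y) deg -5.22 F [-5.9 -0.9 -2. ] gap 0.00 cradle [-135.2  -53.1]
[-0.07105727 -0.07116975]
```

Call:
arm_command --plan '[[[0,0.1,0,0],[0.24,0,0,-5],[0,-0.08,0,0],[0,-0.05,0,0],[0,-0.05,0,0],[0,-0.05,0,0],[0,-0.05,0,0]]]'

```text
t: 9.9
position: [0.5133, -0.0054, 0.031]
tool_rot: [2.213, -2.226, -0.006]
contact_force: [-7.5, -1.9, 0.1]
finger_gap: -0.0
```

Call:
arm_command --plan '[[[0,-0.05,0,0],[0,-0.05,0,0],[0,-0.05,0,0],[0,-0.05,0,0]]]'

```text
t: 10.4
position: [0.5223, -0.0055, 0.0305]
tool_rot: [2.212, -2.224, -0.008]
contact_force: [-8.7, -3.2, -0.5]
finger_gap: 0.004
```

```bash
python3 -c "
from h import *
rep()
p,d=snapshot('top'); p=p[:,:,::-1].copy(); crop(p,200,120,360,270,5,'pics/t6.png')"
```

```text
t 10.40 pos [ 0.5223 -0.0055  0.0305] yaw(-y) deg -0.33 F [-8.7 -3.2 -0.5] gap 0.00 cradle [-118.7  -65.5]
```

View pics/t6.png

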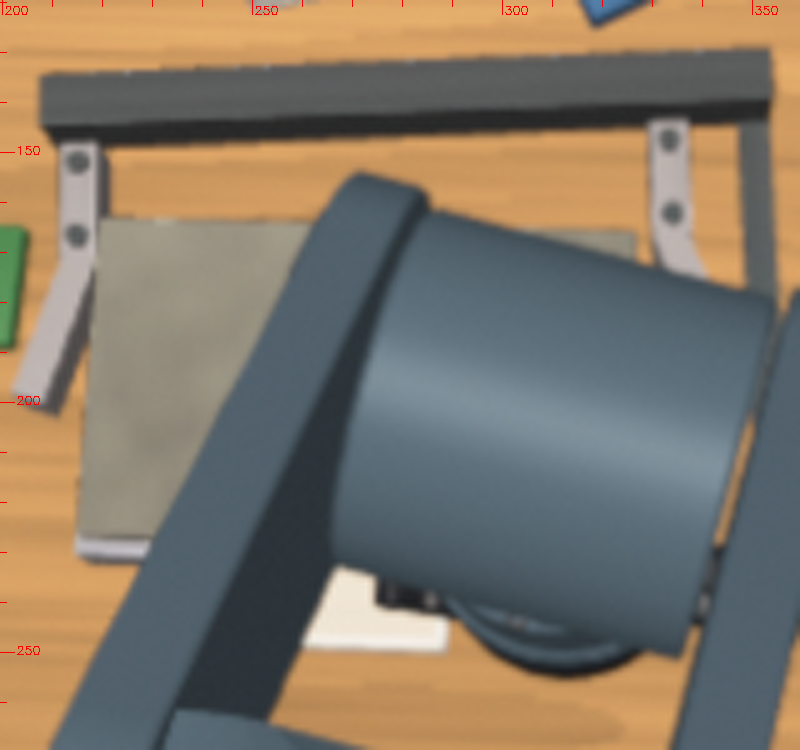

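```bash
python3 -c "
from h import *
p=block(200,120,FL=(102,218),FR=(636,232),RL=(80,537))
s,M=rep();print(inp(p,s['position']))"
```

```text
block world [0.5931 0.0697 0.0049] res mm [ 0.1  0.7  0.5 -1.4 -0.6  0.8]
in cradle [-43.3   5. ] ang -0.0586
padL [0.5327 0.1484] cradle [-98.5  87.4]
padR [ 0.5335 -0.0096] cradle [-107.8  -70.3]
t 10.45 pos [ 0.5229 -0.0055  0.0306] yaw(-y) deg -0.34 F [-6.9 -2.6 -1.6] gap -0.00 cradle [-118.1  -65.6]
[-0.07054207 -0.07482282]
```

Call:
arm_command --plan '[[[0,0.3,0,0],[0,0.1,-0.5,0],[0,0,-0.5,0],[-0.75,0,0,0],[-0.76,0,0,0],[-0.76,0,0,0],[-0.76,0,0,0],[0,0,0,0],[0,0,0.5,0],[0,0,0.48,0],[0,0,0,0]]]'

```text
t: 11.82
position: [0.5046, 0.1451, 0.0313]
tool_rot: [2.213, -2.226, -0.004]
contact_force: [0.5, -0.4, -0.1]
finger_gap: -0.001
```

```bash
python3 -c "
from h import *
s,M=rep(); print(inp([.5931,.0697,.0049],s['position']))"
```

```text
t 11.82 pos [0.5046 0.1451 0.0313] yaw(-y) deg -0.33 F [ 0.5 -0.4 -0.1] gap -0.00 cradle [-126.8   85.9]
[-0.08817526  0.07585426]
```

Call:
arm_command --plan '[[[0,-0.12,0,0],[0,-0.12,0,0],[0,-0.06,0,0],[0,-0.05,0,0],[0.01,-0.05,0,0],[0.01,-0.05,0,0],[0.01,-0.05,0,0],[0.01,-0.05,0,0],[0.01,-0.05,0,0]]]'

```text
t: 12.95
position: [0.5319, 0.1442, 0.0314]
tool_rot: [2.213, -2.222, -0.011]
contact_force: [-13.0, 4.9, 3.9]
finger_gap: 0.001
```

```bash
python3 -c "
from h import *
rep()
p,d=snapshot('top'); p=p[:,:,::-1].copy(); crop(p,200,120,360,270,5,'pics/t7.png')"
```

```text
t 12.95 pos [0.5319 0.1442 0.0314] yaw(-y) deg -0.22 F [-13.    4.9   3.9] gap 0.00 cradle [-99.6  83.3]
```

View pics/t7.png

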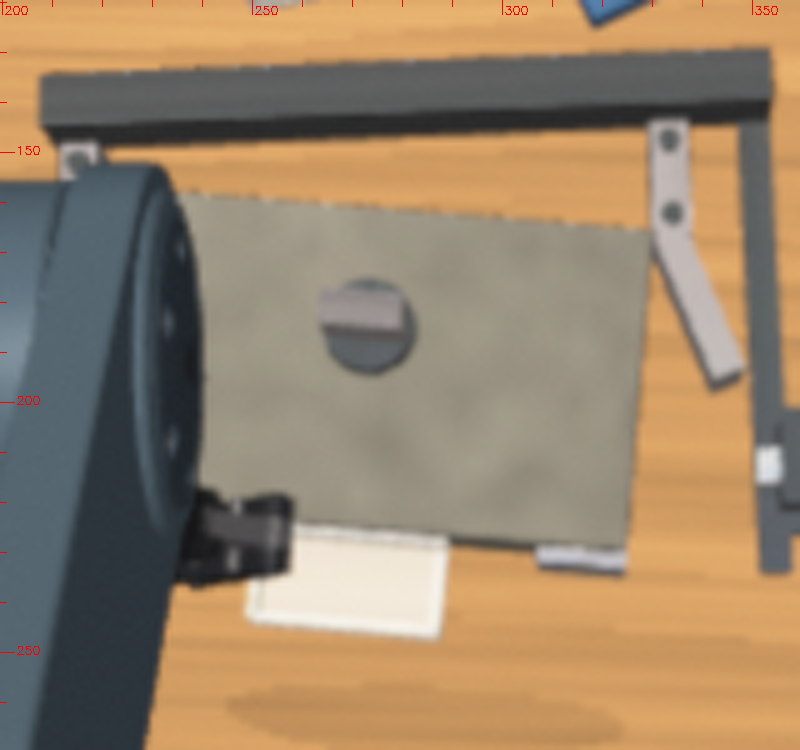

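```bash
python3 -c "
from h import *
p=block(200,120,FR=(651,231),RR=(626,549))
s,M=rep();print(inp(p,s['position']))
g=outp(p,(-.09,-.079));print(g)
print((g-s['position'][:2])/.05)"
```

```text
block world [ 0.599   0.0689 -0.048 ] res mm [ 0.8 -0.  -0.8  0. ]
in cradle [-37.4   3.9] ang -0.1115
padL [0.5429 0.1507] cradle [-88.2  89.1]
padR [ 0.5353 -0.0071] cradle [-105.8  -68. ]
t 13.00 pos [0.532  0.1441 0.0313] yaw(-y) deg -0.22 F [-10.    4.7   1.8] gap -0.00 cradle [-99.5  83.2]
[-0.07054034  0.07195034]
[ 0.5053575  -0.00569767]
[-0.53347264 -2.99687835]
```

Call:
arm_command --plan '[[[0,0.4,0,0],[0,0.1,-0.5,0],[0,0,-0.5,0],[0.75,0,0,-3],[0.75,0,0,0],[0.75,0,0,0],[0.75,0,0,0],[0,0,0,0],[0,0,0.5,0],[0,0,0.48,0],[0,0,0,0]]]'

```text
t: 14.38
position: [0.5146, -0.0054, 0.0323]
tool_rot: [2.274, -2.165, -0.006]
contact_force: [-0.2, 0.1, 0.6]
finger_gap: 0.003
```

```bash
python3 -c "
from h import *
s,M=rep(); print(inp([.599,.0689,-.048],s['position']))"
```

```text
t 14.38 pos [ 0.5146 -0.0054  0.0323] yaw(-y) deg 2.80 F [-0.2  0.1  0.6] gap 0.00 cradle [-126.3  -64.9]
[-0.08070333 -0.07828862]
```

Call:
arm_command --plan '[[[0,-0.1,0,0],[0,-0.06,0,0],[0,-0.05,0,0],[0,-0.05,0,0],[0,-0.05,0,0],[0,-0.05,0,0],[0,-0.05,0,0],[0,-0.03,0,0]]]'

```text
t: 15.38
position: [0.536, -0.0057, 0.0337]
tool_rot: [2.272, -2.164, -0.006]
contact_force: [-9.8, -3.8, 3.0]
finger_gap: 0.003
```

```bash
python3 -c "
from h import *
rep()
p,d=snapshot('top'); p=p[:,:,::-1].copy(); crop(p,200,120,360,270,5,'pics/t8.png')"
```

```text
t 15.38 pos [ 0.536  -0.0057  0.0337] yaw(-y) deg 2.80 F [-9.8 -3.8  3. ] gap 0.00 cradle [-105.1  -66.6]
```

View pics/t8.png

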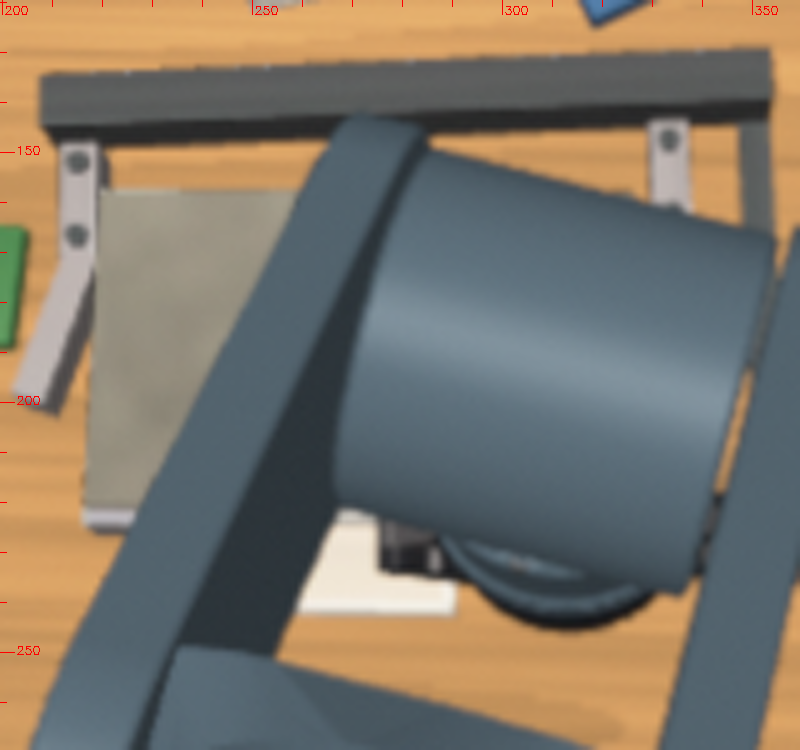

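```bash
python3 -c "
from h import *
p=block(200,120,FL=(103,190),RL=(85,507))
s,M=rep();print(inp(p,s['position']))
g=outp(p,(-.085,.081));print(g)
print((g-s['position'][:2])/.05)"
```

```text
block world [0.6049 0.0686 0.0183] res mm [ 0.5  0.  -0.5 -0. ]
in cradle [-31.5   3.2] ang -0.0452
padL [0.5435 0.1465] cradle [-87.9  84.9]
padR [ 0.5464 -0.0115] cradle [-95. -73.]
t 15.43 pos [ 0.5362 -0.0058  0.0337] yaw(-y) deg 2.80 F [-8.7 -4.   1.2] gap 0.00 cradle [-104.8  -66.7]
[-0.07010095 -0.07313448]
[0.51847875 0.14805579]
[-0.35438125  3.07671604]
```

Call:
arm_command --plan '[[[0,-0.05,0,0],[0,-0.05,0,0],[0,-0.04,0,0]]]'

```text
t: 15.8
position: [0.5431, -0.0055, 0.0334]
tool_rot: [2.272, -2.164, -0.005]
contact_force: [-8.8, -3.8, -0.1]
finger_gap: -0.002
```

Call:
arm_command --plan '[[[0,0.4,0,0],[0,0.2,-0.5,0],[0,0,-0.5,0],[-0.75,-0.03,0,-0.8],[-0.75,-0.03,0,0],[-0.75,-0.03,0,0],[-0.75,-0.03,0,0],[0,0,0,0]]]'

```text
t: 16.8
position: [0.513, 0.1458, 0.0849]
tool_rot: [-2.292, 2.146, -0.002]
contact_force: [-0.1, -0.2, -0.7]
finger_gap: 0.003
```

```bash
python3 -c "
from h import *
rep()
p,d=snapshot('top'); p=p[:,:,::-1].copy(); crop(p,200,120,360,270,5,'pics/t9.png')"
```

```text
t 16.80 pos [0.513  0.1458 0.0849] yaw(-y) deg 3.77 F [-0.1 -0.2 -0.7] gap 0.00 cradle [-118.4   86.1]
```

View pics/t9.png

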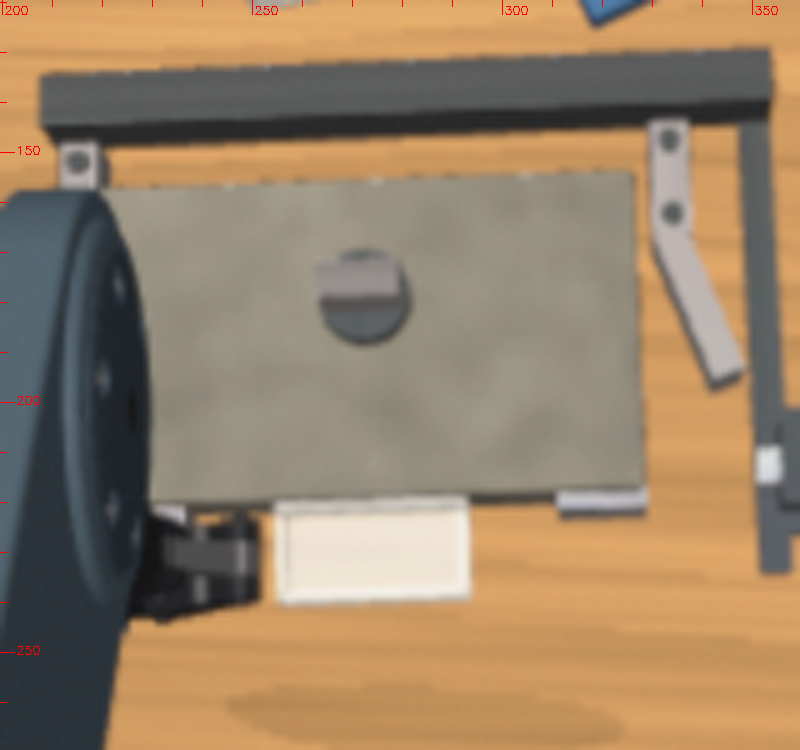

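```bash
python3 -c "
from h import *
p=block(200,120,FL=(103,190),FR=(633,171),RR=(645,488))
s,M=rep();print(inp(p,s['position']))"
```

```text
block world [0.6095 0.068  0.0652] res mm [ 0.4  2.   0.3 -1.  -0.8 -1. ]
in cradle [-27.    2.3] ang 0.0017
padL [0.5445 0.1429] cradle [-87.1  81.2]
padR [ 0.5548 -0.0148] cradle [-86.9 -76.8]
t 16.85 pos [0.513  0.1445 0.0847] yaw(-y) deg 3.72 F [-0.2  1.1 -0. ] gap -0.01 cradle [-118.4   84.8]
[-0.0913013   0.08262865]
```

Call:
arm_command --plan '[[[0.04,0,0.5,0],[0,0,0.5,0],[0,0,0.04,0],[0,-0.15,0,0],[0,-0.15,0,0],[0,-0.06,0,0],[0,-0.05,0,0],[0,-0.05,0,0],[0,-0.05,0,0],[0,-0.05,0,0]]]'

```text
t: 18.1
position: [0.5374, 0.1438, 0.0307]
tool_rot: [2.287, -2.148, -0.008]
contact_force: [-7.3, 2.0, 3.0]
finger_gap: 0.003
```

```bash
python3 -c "
from h import *
rep()"
```

```text
t 18.10 pos [0.5374 0.1438 0.0307] yaw(-y) deg 3.59 F [-7.3  2.   3. ] gap 0.00 cradle [-94.1  82.5]
```

Call:
arm_command --plan '[[[0,-0.05,0,0],[0,-0.05,0,0]]]'

```text
t: 18.35
position: [0.5422, 0.1444, 0.0305]
tool_rot: [2.287, -2.148, -0.009]
contact_force: [-8.1, 3.4, 2.8]
finger_gap: 0.0
```

Call:
arm_command --plan '[[[0,0.4,0,0],[0,0.1,-0.5,0],[0,0,-0.5,0],[0.79,0,0,0],[0.79,0,0,0],[0.79,0,0,0],[0.79,0,0,0],[0,0,0,0],[0,0,0.5,0],[0,0,0.48,0],[0,0,0,0]]]'

```text
t: 19.73
position: [0.5285, -0.0145, 0.0311]
tool_rot: [2.289, -2.149, -0.006]
contact_force: [-1.0, 0.2, 0.1]
finger_gap: 0.004
```

```bash
python3 -c "
from h import *
rep()"
```

```text
t 19.73 pos [ 0.5285 -0.0145  0.0311] yaw(-y) deg 3.60 F [-1.   0.2  0.1] gap 0.00 cradle [-113.   -74.9]
```

Call:
arm_command --plan '[[[0,-0.15,0,0],[0,-0.1,0,0],[0,-0.05,0,0],[0,-0.05,0,0],[0,-0.05,0,0],[0,-0.05,0,0],[0,-0.05,0,0],[0,-0.05,0,0]]]'

```text
t: 20.72
position: [0.5552, -0.0145, 0.0323]
tool_rot: [2.287, -2.147, -0.007]
contact_force: [-11.6, -6.6, 1.3]
finger_gap: -0.002
```

```bash
python3 -c "
from h import *
rep()
p,d=snapshot('top'); p=p[:,:,::-1].copy(); crop(p,200,120,360,270,5,'pics/t10.png')"
```

```text
t 20.73 pos [ 0.5552 -0.0145  0.0323] yaw(-y) deg 3.61 F [-11.6  -6.6   1.3] gap -0.00 cradle [-86.5 -76.6]
```

View pics/t10.png

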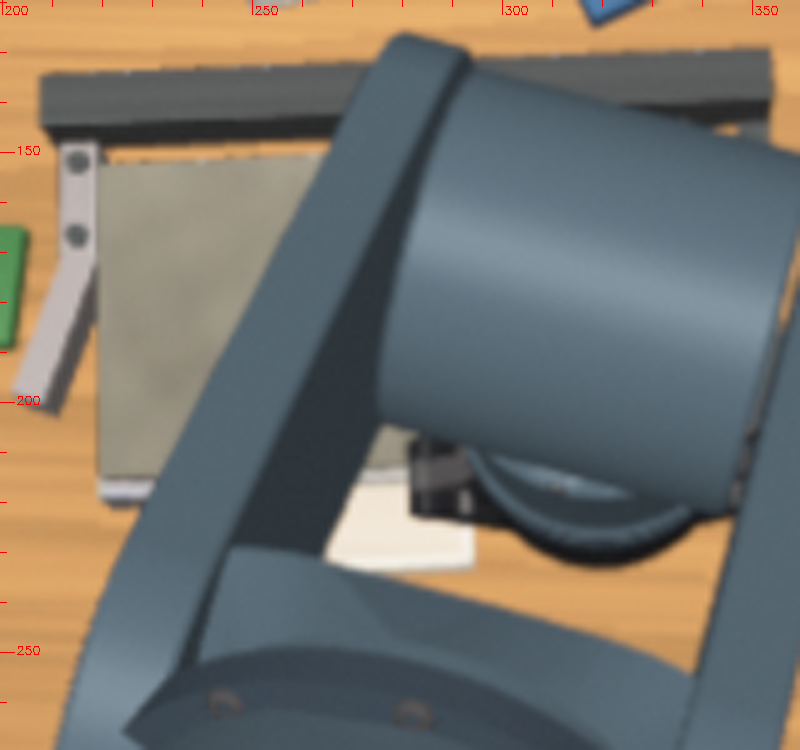

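```bash
python3 -c "
from h import *
p=block(200,120,FL=(102,164),RL=(100,477))
"
```

```text
block world [0.6197 0.067  0.068 ] res mm [ 0.9  0.1 -0.9 -0.1]
in cradle [-16.8   0.7] ang 0.0045
padL [0.5545 0.1417] cradle [-77.2  79.4]
padR [ 0.5653 -0.0159] cradle [-76.5 -78.6]
```

Call:
arm_command --plan '[[[0,0.35,0,0],[0,0.1,-0.5,0],[0,0,-0.5,0],[-0.79,0,0,0],[-0.79,0,0,0],[-0.79,0,0,0],[-0.79,0,0,0],[0,0,0,0],[0,0,0.5,0],[0,0,0.46,0],[0,0,0,0]]]'

```text
t: 22.15
position: [0.5245, 0.1414, 0.0336]
tool_rot: [2.287, -2.15, -0.003]
contact_force: [-0.1, 0.5, -0.5]
finger_gap: -0.004
```

```bash
python3 -c "
from h import *
rep()"
```

```text
t 22.15 pos [0.5245 0.1414 0.0336] yaw(-y) deg 3.53 F [-0.1  0.5 -0.5] gap -0.00 cradle [-107.2   81. ]
```

Call:
arm_command --plan '[[[0,-0.15,0,0],[0,-0.15,0,0],[0,-0.05,0,0],[0,-0.05,0,0],[0,-0.05,0,0]]]'

```text
t: 22.78
position: [0.5458, 0.144, 0.0343]
tool_rot: [2.287, -2.149, -0.006]
contact_force: [-7.2, 1.8, 2.3]
finger_gap: -0.0
```

Call:
arm_command --plan '[[[0,-0.04,0,0],[0,-0.04,0,0]]]'

```text
t: 23.02
position: [0.5495, 0.1446, 0.0341]
tool_rot: [2.287, -2.149, -0.007]
contact_force: [-8.1, 2.8, 2.1]
finger_gap: -0.001
```

Call:
arm_command --plan '[[[0,-0.04,0,0],[0,-0.02,0,0]]]'

```text
t: 23.28
position: [0.5525, 0.1449, 0.034]
tool_rot: [2.288, -2.149, -0.007]
contact_force: [-7.9, 2.8, 2.1]
finger_gap: -0.004
```

Call:
arm_command --plan '[[[0,0.35,0,0],[0,0.1,-0.5,0],[0,0,-0.5,0],[0.79,0,0,0],[0.79,0,0,0],[0.79,0,0,0],[0.79,0,0,0],[0,0,0,0],[0,0,0.5,0],[0,0,0.5,0],[0,0,0,0]]]'

```text
t: 24.65
position: [0.5408, -0.0139, 0.0333]
tool_rot: [2.289, -2.149, -0.005]
contact_force: [0.2, 0.6, 0.2]
finger_gap: -0.003
```

```bash
python3 -c "
from h import *
rep()"
```

```text
t 24.65 pos [ 0.5408 -0.0139  0.0333] yaw(-y) deg 3.60 F [0.2 0.6 0.2] gap -0.00 cradle [-100.7  -75.1]
```

Call:
arm_command --plan '[[[0,-0.12,0,0],[0,-0.08,0,0],[0,-0.05,0,0],[0,-0.04,0,0],[0,-0.04,0,0],[0,-0.04,0,0]]]'

```text
t: 25.4
position: [0.5588, -0.014, 0.0342]
tool_rot: [2.287, -2.149, -0.005]
contact_force: [-7.2, -2.8, 2.1]
finger_gap: -0.001
```

Call:
arm_command --plan '[[[0,-0.03,0,0],[0,-0.03,0,0]]]'

```text
t: 25.65
position: [0.5618, -0.014, 0.0341]
tool_rot: [2.287, -2.149, -0.005]
contact_force: [-7.2, -2.8, 0.9]
finger_gap: -0.003
```

```bash
python3 -c "
from h import *
rep()
p,d=snapshot('top'); p=p[:,:,::-1].copy(); crop(p,200,120,360,270,5,'pics/t11.png')"
```

```text
t 25.65 pos [ 0.5618 -0.014   0.0341] yaw(-y) deg 3.57 F [-7.2 -2.8  0.9] gap -0.00 cradle [-79.8 -76.5]
```

View pics/t11.png

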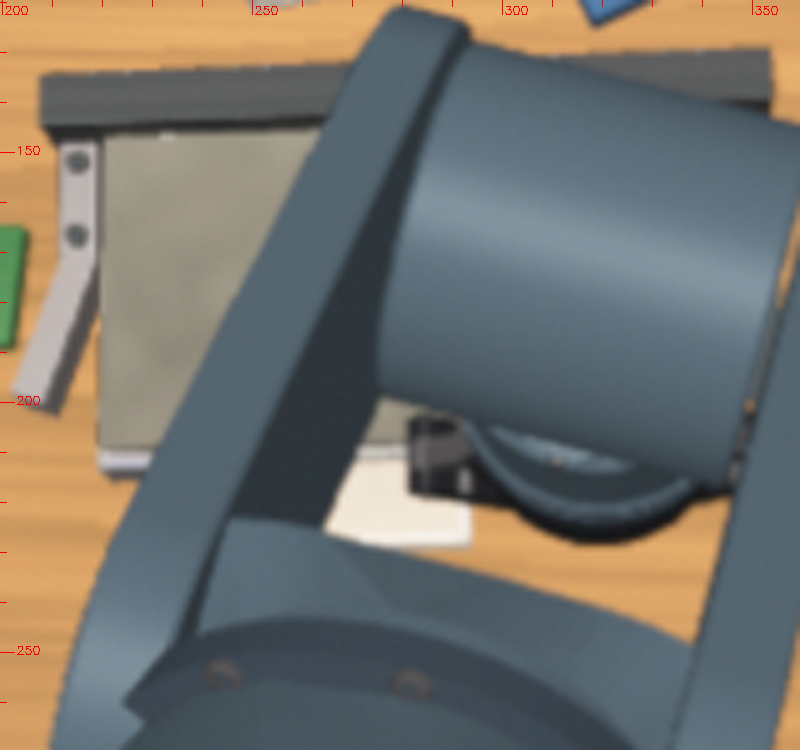

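Call:
arm_command --plan '[[[0,-0.03,0,0],[0,-0.03,0,0]]]'

```text
t: 25.95
position: [0.5647, -0.0139, 0.034]
tool_rot: [2.287, -2.148, -0.005]
contact_force: [-7.0, -5.0, 0.3]
finger_gap: -0.0
```

Call:
arm_command --plan '[[[0,0.35,0,0],[0,0.1,-0.5,0],[0,0,-0.5,0],[-0.79,0,0,0],[-0.79,0,0,0],[-0.79,0,0,0],[-0.79,0,0,0],[0,0,0,0],[0,0,0.5,0],[0,0,0.48,0],[0,0,0,0]]]'

```text
t: 27.32
position: [0.5331, 0.1419, 0.0342]
tool_rot: [2.287, -2.15, -0.004]
contact_force: [0.1, -0.2, -0.1]
finger_gap: 0.002
```

Call:
arm_command --plan '[[[0,-0.12,0,0],[0,-0.08,0,0],[0,-0.05,0,0],[0,-0.04,0,0],[0,-0.04,0,0]]]'

```text
t: 27.95
position: [0.5511, 0.1439, 0.0359]
tool_rot: [-2.29, 2.151, -0.0]
contact_force: [-0.2, -0.1, 0.5]
finger_gap: -0.001
```

```bash
python3 -c "
from h import *
rep()"
```

```text
t 27.95 pos [0.5511 0.1439 0.0359] yaw(-y) deg 3.57 F [-0.2 -0.1  0.5] gap -0.00 cradle [-80.5  81.8]
```

Call:
arm_command --plan '[[[0,-0.03,0.03,0],[0,-0.03,0.02,0],[0,-0.03,0,0]]]'

```text
t: 28.32
position: [0.553, 0.1443, 0.0323]
tool_rot: [2.287, -2.148, -0.006]
contact_force: [-8.0, 1.1, 3.0]
finger_gap: -0.0
```

Call:
arm_command --plan '[[[0,-0.03,0,0],[0,-0.02,0,0]]]'

```text
t: 28.58
position: [0.5551, 0.1448, 0.0321]
tool_rot: [2.287, -2.148, -0.008]
contact_force: [-7.2, 2.4, 3.3]
finger_gap: -0.0
```

```bash
python3 -c "
from h import *
rep()
p,d=snapshot('top'); p=p[:,:,::-1].copy(); crop(p,200,120,360,270,5,'pics/t12.png')"
```

```text
t 28.57 pos [0.5551 0.1448 0.0321] yaw(-y) deg 3.58 F [-7.2  2.4  3.3] gap -0.00 cradle [-76.4  82.4]
```

View pics/t12.png

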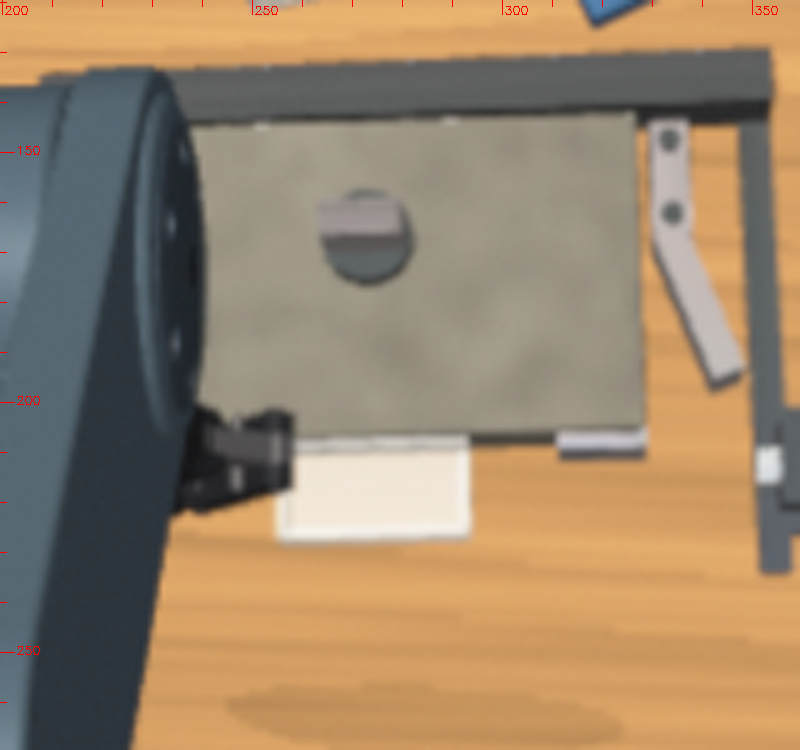

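Call:
arm_command --plan '[[[0,-0.02,0,0],[0,-0.02,0,0]]]'

```text
t: 28.88
position: [0.5564, 0.1449, 0.0319]
tool_rot: [2.286, -2.147, -0.009]
contact_force: [-11.4, 1.3, 5.9]
finger_gap: 0.0
```

Call:
arm_command --plan '[[[0,-0.02,0,0]]]'

```text
t: 29.0
position: [0.5565, 0.1449, 0.0317]
tool_rot: [2.285, -2.146, -0.011]
contact_force: [-14.2, 0.1, 6.2]
finger_gap: 0.004
```

Call:
arm_command --plan '[[[0,0.35,0,0],[0,0.1,-0.5,0],[0,0,-0.5,0],[0.79,0,0,0],[0.79,0,0,0],[0.79,0,0,0],[0.79,0,0,0],[0,0,0,0],[0,0,0.5,0],[0,0,0.5,0],[0,0,0,0]]]'

```text
t: 30.38
position: [0.5464, -0.0134, 0.0314]
tool_rot: [2.289, -2.149, -0.006]
contact_force: [0.1, -0.1, -0.2]
finger_gap: -0.001
```

Call:
arm_command --plan '[[[0,-0.12,0,0],[0,-0.08,0,0],[0,-0.05,0,0],[0,-0.05,0,0],[0,-0.03,0,0],[0,-0.03,0,0]]]'

```text
t: 31.12
position: [0.5647, -0.0135, 0.0328]
tool_rot: [2.288, -2.149, -0.005]
contact_force: [-7.6, -2.5, 1.8]
finger_gap: 0.0
```

```bash
python3 -c "
from h import *
rep()"
```

```text
t 31.12 pos [ 0.5647 -0.0135  0.0328] yaw(-y) deg 3.58 F [-7.6 -2.5  1.8] gap 0.00 cradle [-76.9 -76.1]
```

Call:
arm_command --plan '[[[0,-0.03,0,0],[0,-0.02,0,0]]]'

```text
t: 31.38
position: [0.5664, -0.0136, 0.0324]
tool_rot: [2.287, -2.148, -0.006]
contact_force: [-7.6, -3.1, 1.9]
finger_gap: -0.002
```

Call:
arm_command --plan '[[[0,-0.02,0,0],[0,-0.02,0,0]]]'

```text
t: 31.62
position: [0.5675, -0.0134, 0.0321]
tool_rot: [2.286, -2.147, -0.009]
contact_force: [-12.5, -3.8, 5.0]
finger_gap: 0.001
```

```bash
python3 -c "
from h import *
rep()"
```

```text
t 31.62 pos [ 0.5675 -0.0134  0.0321] yaw(-y) deg 3.59 F [-12.5  -3.8   5. ] gap 0.00 cradle [-74.1 -76.3]
```

Call:
arm_command --plan '[[[0,-0.02,0,0],[0,0,0,0]]]'

```text
t: 31.88
position: [0.5675, -0.0132, 0.0318]
tool_rot: [2.285, -2.146, -0.012]
contact_force: [-14.1, -2.4, 5.9]
finger_gap: -0.006
```

Call:
arm_command --plan '[[[0,0.35,0,0],[0,0.1,-0.5,0],[0,0,-0.5,0],[-0.79,0,0,0],[-0.79,0,0,0],[-0.79,0,0,0],[-0.79,0,0,0],[0,0,0,0],[0,0,0.5,0],[0,0,0.5,0],[0,0,0,0]]]'

```text
t: 33.25
position: [0.5379, 0.1421, 0.0315]
tool_rot: [2.286, -2.15, -0.004]
contact_force: [-1.0, -0.3, -0.0]
finger_gap: -0.004
```

Call:
arm_command --plan '[[[0,-0.12,0,0],[0,-0.08,0,0],[0,-0.05,0,0],[0,-0.04,0,0],[0,-0.03,0,0]]]'

```text
t: 33.88
position: [0.5556, 0.1442, 0.0334]
tool_rot: [-2.29, 2.151, -0.0]
contact_force: [-0.4, -1.5, 0.8]
finger_gap: -0.003
```

```bash
python3 -c "
from h import *
rep()"
```

```text
t 33.88 pos [0.5556 0.1442 0.0334] yaw(-y) deg 3.57 F [-0.4 -1.5  0.8] gap -0.00 cradle [-76.   81.8]
```

Call:
arm_command --plan '[[[0,-0.03,0,0],[0,-0.03,0,0],[0,-0.03,0,0]]]'

```text
t: 34.25
position: [0.5567, 0.1445, 0.0322]
tool_rot: [2.286, -2.147, -0.008]
contact_force: [-12.4, -1.3, 4.8]
finger_gap: 0.002
```

Call:
arm_command --plan '[[[0,-0.03,0,0],[0,0,0,0]]]'

```text
t: 34.5
position: [0.5567, 0.1446, 0.0316]
tool_rot: [2.284, -2.145, -0.012]
contact_force: [-13.1, -1.1, 6.7]
finger_gap: 0.002
```

```bash
python3 -c "
from h import *
rep()
p,d=snapshot('top'); p=p[:,:,::-1].copy(); crop(p,200,120,360,270,5,'pics/t13.png')"
```

```text
t 34.50 pos [0.5567 0.1446 0.0316] yaw(-y) deg 3.60 F [-13.1  -1.1   6.7] gap 0.00 cradle [-74.9  82.1]
```

View pics/t13.png

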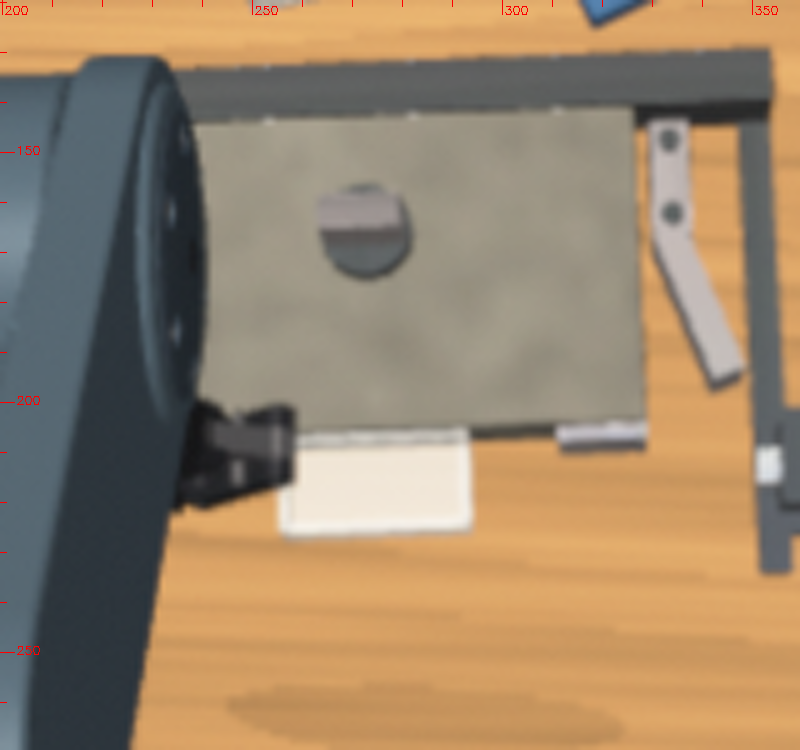

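Call:
arm_command --plan '[[[0,0.3,0,0],[0,0.2,-0.5,0],[0,0,-0.7,0],[0.4,0,-0.7,0],[0.75,0,0,0],[0.75,0,0,0],[0.75,0,0,0],[0.75,0,0,0],[0.75,0,0,0],[0.75,0,0,0],[0.75,0,0,0],[0.75,0,0,0]]]'

```text
t: 36.05
position: [0.5566, -0.1778, 0.1284]
tool_rot: [-2.289, 2.151, -0.001]
contact_force: [0.9, 0.8, 0.5]
finger_gap: -0.002
```

Call:
arm_command --plan '[[[0.1,-0.4,0,0],[0,0,0,0]]]'

```text
t: 36.3
position: [0.5775, -0.1811, 0.1284]
tool_rot: [-2.289, 2.152, -0.002]
contact_force: [0.7, 0.5, 0.1]
finger_gap: -0.0
```

```bash
python3 -c "
from h import *
to(*outp(CR,(-.072,-.246)),.062)
p,d=snapshot('top'); p=p[:,:,::-1].copy(); crop(p,200,110,420,260,3.6,'pics/t14.png')"
```

```text
t 36.30 pos [ 0.5775 -0.1811  0.1284] yaw(-y) deg 3.53 F [0.7 0.5 0.1] gap -0.00 cradle [ -74.7 -244.2]
tool shift units [ 0.035 -0.053  1.328]
```

View pics/t14.png

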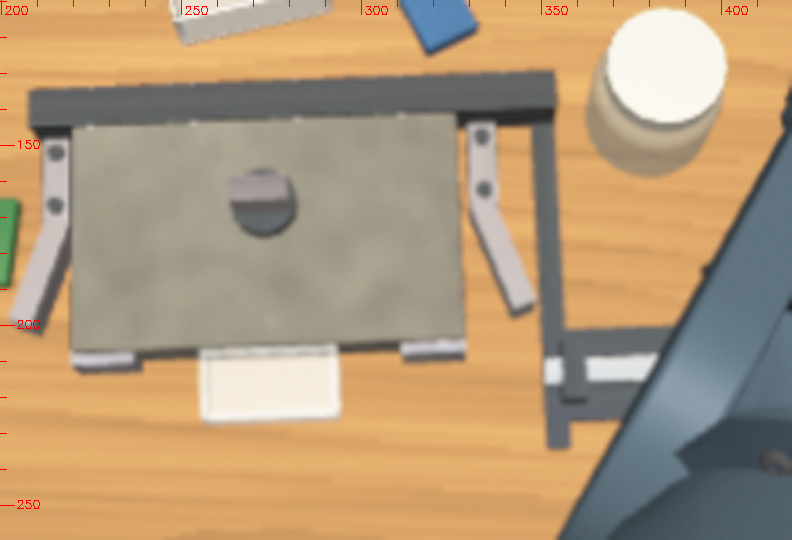

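The block sits flush along the bar: its front edge runs from (219,145) to (325,141) with no gap, and both plates are level. Next is the bolt.

Call:
arm_command --plan '[[[0.08,-0.05,0.4,0],[0,0,0.5,0],[0,0,0.42,0],[0,0,0,0]]]'

```text
t: 36.85
position: [0.5774, -0.1828, 0.0593]
tool_rot: [2.289, -2.15, -0.008]
contact_force: [0.2, -0.1, 0.6]
finger_gap: -0.001
```

```bash
python3 -c "
from h import *
rep()
p,d=snapshot('side'); p=p[:,:,::-1].copy(); crop(p,240,140,460,320,3.6,'pics/s15.png')"
```

```text
t 36.85 pos [ 0.5774 -0.1828  0.0593] yaw(-y) deg 3.59 F [ 0.2 -0.1  0.6] gap -0.00 cradle [ -75.  -245.9]
```

View pics/s15.png

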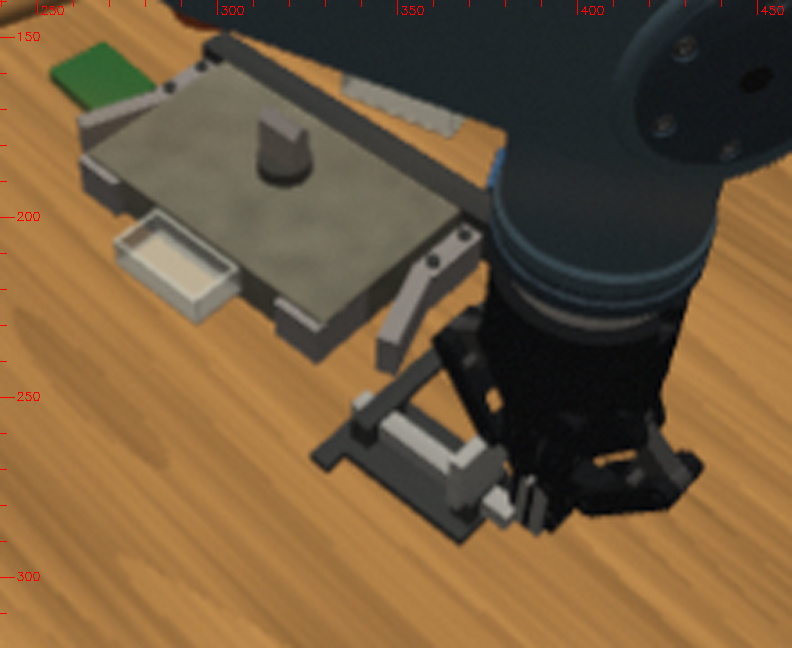

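```bash
python3 -c "
from h import *
for z in(.034,.06,.08,.1,.12,.14): print(z,np.round((proj('side',[[.5774,-.1828,z]])[0]-[240,140])*3.6))
for d in (-.05,-.06,.05,.06):
  g=outp(CR,(-.075,-.2459+d)); print(d,[np.round((proj('side',[[*g,z]])[0]-[240,140])*3.6) for z in (.08,.1,.12)])
"
```

```text
0.034 [535. 514.]
0.06 [541. 482.]
0.08 [546. 457.]
0.1 [552. 430.]
0.12 [557. 402.]
0.14 [563. 373.]
-0.05 [array([641., 525.]), array([649., 499.]), array([657., 472.])]
-0.06 [array([661., 539.]), array([670., 514.]), array([678., 486.])]
0.05 [array([458., 394.]), array([461., 367.]), array([464., 338.])]
0.06 [array([441., 382.]), array([444., 354.]), array([447., 326.])]
```

Call:
arm_command --plan '[[[-0.12,0,0,0],[-0.1,0,0,0],[-0.08,0,0,0],[-0.06,0,0,0],[-0.06,0,0,0],[-0.06,0,0,0]]]'

```text
t: 37.65
position: [0.5781, -0.1605, 0.0626]
tool_rot: [2.289, -2.151, 0.002]
contact_force: [-0.6, -3.4, 1.0]
finger_gap: 0.003
```

Call:
arm_command --plan '[[[-0.08,0,0,0],[-0.08,0,0,0],[-0.08,0,0,0],[-0.08,0,0,0]]]'

```text
t: 38.15
position: [0.577, -0.1439, 0.0624]
tool_rot: [-2.289, 2.151, -0.0]
contact_force: [0.2, -4.1, 2.2]
finger_gap: -0.002
```

```bash
python3 -c "
from h import *
rep()"
```

```text
t 38.15 pos [ 0.577  -0.1439  0.0624] yaw(-y) deg 3.57 F [ 0.2 -4.1  2.2] gap -0.00 cradle [ -72.9 -207.1]
```

Call:
arm_command --plan '[[[-0.06,0,0,0],[-0.06,0,0,0],[-0.06,0,0,0],[-0.06,0,0,0],[-0.06,0,0,0],[-0.06,0,0,0]]]'

```text
t: 38.9
position: [0.5758, -0.126, 0.0623]
tool_rot: [2.289, -2.151, -0.0]
contact_force: [0.1, -3.7, 1.7]
finger_gap: 0.001
```

Call:
arm_command --plan '[[[-0.06,0,0,0],[-0.06,0,0,0],[-0.06,0,0,0],[-0.06,0,0,0]]]'

```text
t: 39.4
position: [0.575, -0.114, 0.0622]
tool_rot: [2.289, -2.151, -0.0]
contact_force: [-0.9, -2.8, 2.4]
finger_gap: 0.0
```

```bash
python3 -c "
from h import *
rep()"
```

```text
t 39.40 pos [ 0.575  -0.114   0.0622] yaw(-y) deg 3.57 F [-0.9 -2.8  2.4] gap 0.00 cradle [ -73.  -177.1]
```

Call:
arm_command --plan '[[[-0.05,0,0,0],[-0.05,0,0,0],[-0.04,0,0,0]]]'

```text
t: 39.78
position: [0.5746, -0.107, 0.0622]
tool_rot: [2.29, -2.151, -0.0]
contact_force: [-0.9, -2.7, 2.0]
finger_gap: -0.003
```

Call:
arm_command --plan '[[[-0.04,0,0,0],[-0.03,0,0,0]]]'

```text
t: 40.02
position: [0.5745, -0.1048, 0.0624]
tool_rot: [2.289, -2.15, 0.003]
contact_force: [-1.1, -11.6, 0.6]
finger_gap: -0.003
```

Call:
arm_command --plan '[[[-0.02,0,0,0],[0,0,0,0]]]'

```text
t: 40.28
position: [0.5744, -0.1047, 0.0624]
tool_rot: [2.288, -2.15, 0.004]
contact_force: [-1.8, -11.1, -0.6]
finger_gap: -0.002
```

Call:
arm_command --plan '[[[0.3,0,0,0],[0.4,0,0,0],[0.2,0.1,-0.5,0],[0,0.1,-0.8,0],[0.5,0.3,-0.8,0],[0.8,0.3,-0.5,0],[0.8,0.3,0,0],[0.8,0.3,0,0],[0,0,0,0]]]'

```text
t: 41.4
position: [0.5152, -0.3001, 0.1923]
tool_rot: [2.285, -2.156, 0.001]
contact_force: [0.9, 1.5, 0.9]
finger_gap: -0.005
```

```bash
python3 -c "
from h import *
rep()
p,d=snapshot('top'); p=p[:,:,::-1].copy(); cv2.imwrite('pics/t16full.png',p); crop(p,200,110,420,260,3.6,'pics/t16.png')
p,d=snapshot('side'); p=p[:,:,::-1].copy(); cv2.imwrite('pics/s16.png',p)"
```

```text
t 41.40 pos [ 0.5152 -0.3001  0.1923] yaw(-y) deg 3.32 F [0.9 1.5 0.9] gap -0.01 cradle [-144.5 -359.1]
```

View pics/t16.png

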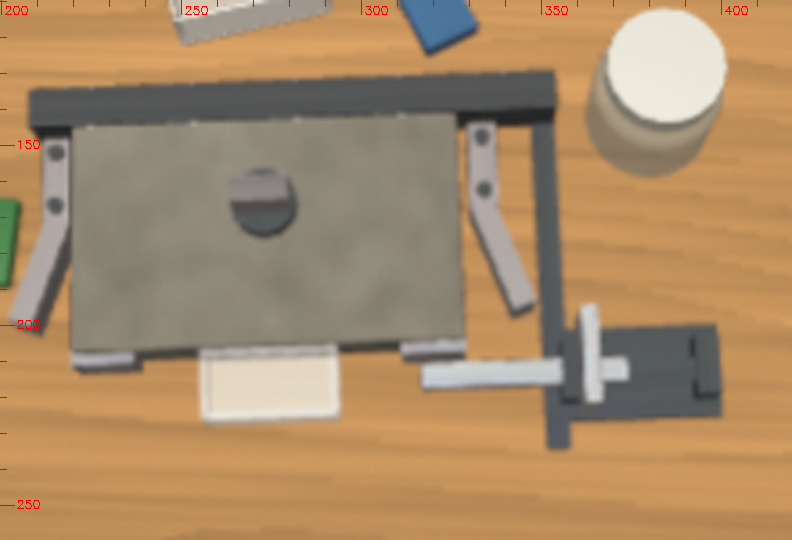

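View pics/s16.png

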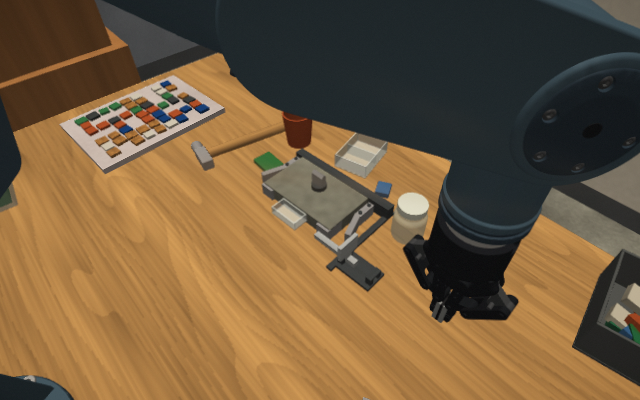

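The bolt is across behind the right plate, with its tip at (317,214) and its tab at (364,208). The block is flush against the bar and the other objects are where they started. I'll check the bolt travel and block pose numerically, then hand in.

```bash
python3 -c "
from h import *
p=block(200,110,3.6,FL=(72,128),FR=(457,113),RR=(464,341),RL=(71,352))
print('bolt tip cradle',inp(CR,pz('top',200+423/3.6-.5,110+376/3.6-.5,.02))*1000)
for x in(581,598): print('tab y',inp(CR,pz('top',200+x/3.6-.5,110+350/3.6-.5,.063))*1000)
workorder.sign_off()"
```

```text
block world [0.6327 0.0689 0.0651] res mm [ 0.8  0.2 -0.1 -0.   0.1 -0.8 -0.9  0.7]
in cradle [-3.8  1.8] ang 0.0016
padL [0.5677 0.1439] cradle [-63.9  80.7]
padR [ 0.578  -0.0138] cradle [-63.6 -77.3]
bolt tip cradle [-71.62809947 -72.15160299]
tab y [ -69.33087368 -145.21345389]
tab y [ -69.58365641 -153.04877533]
the job is handed in; nothing more can be done
```

I walked the block home against the stop bar with alternate pushes on its left and right rear plates. I then slid the bolt fully across, withdrew the arm and handed the job in at about 41.5 s of the 64 s allowed. Sign-off reports no verdict.

- **Block:** measured in the cradle frame, it sits at x = -3.8 mm and y = +1.8 mm, square within 0.002 rad. It felt solid against the stop at both corners, which puts the stop about 3–4 mm nearer than nominal. In the last top picture its front edge shows no gap to the bar.
- **Bolt:** it stopped hard at its end. Its tip measured at cradle y of about -72 mm, so about 59 of its 60 mm of travel; the tab position agrees.
- **Forces:** the readings at the ends of moves peaked at about 16 N on the plates and 12 N on the bolt tab. Force was only read at the end of each move, so brief peaks in between were not seen.
- **Surroundings:** the tools crossed above or behind the chip tray. The objects visible in the last pictures look unmoved by eye; I did not measure them. The spatula was not in the cropped views I checked at the end.

None of these checks failed or disagreed.

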